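Snap the lid onto the filled salve jar and keep it pressed

ROBOT

A 7-joint arm with a two-finger parallel gripper is mounted at the origin on the work surface. World frame = base frame: x ahead of the robot, y to its left, z up, the work surface at z = 0. Lengths are in m, angles in rad, forces in N, time in s.
With the tool pointing down it reaches from about 0.425 to 0.8 m from the base axis. Payload 8.3 kg.
Tool frame: the origin (TCP) lies at the very end of the fingers, on their centre line; the grasp point (between the pads) lies 19 mm behind it (arm.tcp_to_grasp is the distance from the TCP to the grasp point, in m); z points along the fingers, y is the line along which they close (so a half turn about z gives the same grasp; the last joint's range is limited). The gripper opens to 85 mm and grips with 20 to 120 N. Pads are 22 mm wide; open, the fingers measure 114 mm over their backs; the gripper's body (76 mm by 85 mm) begins 54 mm behind the grasp point. The pads swing forward as they close: fully open they stand 13 mm farther back than shut.
Start: joints at [1.103, 0.383, 0.016, 1.37, -0.006, 1.388, -0.046], TCP at [0.246, -0.574, 0.231] pointing down, gripper open.
Joint ranges: [-2.95, 2.95], [-0.25, 2.06], [-1.52, 1.56], [0.18, 2.33], [-1.44, 4.58], [0.02, 2.06], [-3.01, 3.01]. Speed limits (rad/s): [2.39, 2.39, 3.01, 3.01, 3.14, 3.14, 3.14].

INTERFACE

Orientations are given as a unit quaternion [w, x, y, z].
In Python, from cell import sensors, imaging, arm gives the robot as it stands.
- The arm moves only by the tool move_arm, never from a script. Its argument "targets" is a list of rows, each an object of numbers: "dx", "dy", "dz": the shift along the tool's x, y, z as a fraction of full scale; "wx", "wy", "wz": the turn, a rotation vector about the tool's x, y, z as a fraction of full scale. A call has 1 to 8 rows; each row shifts and turns the commanded pose from where the row before left it, along the tool's axes as they then stand; what a row does not reach is not made up. Full scale, the value 1, is 30 mm for a shift and 6 degrees for a turn. A row lasts 1/8 s, in which the tool goes at most 62.5 mm and 10.7 degrees, less where a joint would pass 70% of its speed; a pose out of reach is approached as far as the arm can. A call with a number of a shift or a turn outside -1 to 1 is refused whole. A call with a gripper value outside its range is refused whole. "jaw" is the opening, from 0 (shut) to 1 (fully open), set as the call begins (left out, the last holds). The fingers move at their own pace and stop on an object; the grip force is fixed at half the most. Time passes only in rows, so rows that do not move let the fingers close. It gives the time, the measured TCP pose, the force, the opening and the grip force at its end, in the units of the state.
- sensors.state(): the state, without advancing time (a new reading comes with each control period).
- imaging.snapshot(name): name is "scene" or "top"; returns the picture (420x560x3 uint8, red, green, blue); there is no depth.
- imaging.camera_info(name): a dict with "fovy" (degrees; the focal length in pixels is half the picture's height over the tangent of half this angle, whatever the lens; pixels are square), "cx", "cy" (the principal point, pixels), "R" (3x3) and "t" (3): a world point X has camera coordinates R X + t. Camera axes: x right, y down, z forward; pixel columns grow to the right and rows downward; lengths in m; the calibration is good to about 2 mm. A picture is of the moment at which its call begins. camera_info takes no time and is no camera call.
- arm.close_job(): hands the job in; it is judged then, once.
Trained networks look in the newest picture that a camera, given by its name, has taken for a name from the list of things; names that differ only in an ending like _2 or _b are one class to them, and where a whole thing is asked for, a point or a joint stands for the part that bears it (a point fixed in the world has none). Each returns a list of dicts, best first, with "score" (0 to 1); they miss things now and then, are a little off and sometimes report something else, mostly with a low value. They report only what shows in the picture. A call takes as long as a camera call.
- imaging.outline_of(name, camera): "pixels" (420x560 bool, what is visible of it) and "pixel" ([row, column] in pixels, amid what is visible of it).
The state is a dict: "clock": time; "q": joint angles; "joint_velocities": joint speeds; "joint_torque": joint torques, N m; "eef_pos": TCP position; "ee_rot": TCP orientation; "ft_force": force on the tool from outside, world axes, zero at the start; "torque": the same for the moment, N m; "width": finger opening in m; "grip_force": force on a finger pad.
Only numpy, scipy, OpenCV 4.12 (cv2) and the standard library are available. Lean on these libraries where they do the work, as an engineer would, in place of code of your own. Each camera call takes 0.05 s, during which the arm holds its last target. There are 200 camera calls.

TASK

Close the filled jar in the tray: set the larger of the two loose lids squarely on its mouth and press it straight down until it snaps home all round. Then keep pressing down on the lid, about as hard as it took to snap it on, for at least three seconds so that its liner beds onto the rim, and finish like that, still pressing (do not let go or lift off). Leave the jar standing upright in the tray, and do not disturb the other two jars, the small lid and the jug.

Things in the scene. Friction and masses are not known exactly. Their poses are not given: they have to be found in the camera images.
- tray: A shallow plywood carrying tray, fixed on the table, in which the three jars stand in a row along its length: 136 x 476 mm, floor 8 mm thick, low rim 20 mm above the table. It carries every push on the jar. Origin: centre of its underside on the table; y along its length, z up.
- jar: The jar to close, loose on the tray floor (8 mm above the table): round tan-brown plastic, filled nearly to the brim (4 mm below it) with dark green set salve. Body 56 mm in diameter, 46 mm high; above it a neck 47 mm in diameter up to the rounded rim at 62 mm. Round the neck, 52.5 mm up, runs a snap bead standing 2.6 mm proud. 0.1 to 0.2 kg. Origin: centre of its underside; z up along its axis.
- jar_rim (a point): Centre of the filled jar's mouth at rim height, 62 mm above the jar's underside. The lid set on loosely rests on the snap bead, its lower edge about 54 mm above the jar's underside. Fully home, its lower edge is 48.5 mm above the jar's underside, its top 2.5 mm above the rim, and it is stiff to more pressing.
- lid: The jar's snap-fit lid, lying loose on the table, closed top upward: ribbed tan-brown plastic, outer diameter 58 mm, 16 mm high, open below, hollow 13.5 mm deep; a rounded rib inside its lower edge leaves an opening of 49 mm. About 20 g. Origin: centre of its lower edge; z up along its axis. Any yaw fits. It is 1 mm larger in radius than the jar's body, so a finger beside the lid clears the jar.
- lid_top (a point): Centre of the large lid's flat top, 16 mm above its lower edge. Pressed straight down on the jar, the lid resists more and more, up to roughly 8 to 11 N, 1 to 2 mm below where it rested; then the force suddenly drops as it jumps the rest of the way home.
- jar_closed: A finished jar of the same kind with its lid already on, 58 mm in diameter, 64.5 mm high, standing loose in the tray in the same row; leave it. Origin: centre of its underside; z up.
- jar_small: A smaller, open, empty jar of the same plastic, 41 mm in diameter, 46 mm high, standing loose in the tray in the same row; leave it. Origin: centre of its underside; z up.
- lid_small: The small jar's lid, 43 mm in diameter, 13 mm high, lying loose on the table beside the large lid; leave it. Origin: centre of its underside; z up.
- jug: A green plastic measuring jug, 90 mm in diameter, 110 mm high, with a handle on its own +y side, standing loose to the left of the jars; leave it. Origin: centre of its underside; z up.

How it is judged:
On the way, in this order (a step that is already met when the one before it is completed fails the run):
1. the large lid is over the filled jar's mouth, not yet snapped on (horizontal distance between lid and jar below 0.015 m and z of lid in the frame of jar above 0.0525 m), for 0.1 s.
2. the lid has snapped home and is kept pressed down for 2 seconds (z of lid in the frame of jar between 0.0465 and 0.05 m and horizontal distance between lid and jar below 0.003 m and angle between the z axis of lid and the z axis of jar, either way round below 0.06 rad and contact force between jar and tray above 7 N and contact force between the fingers and lid above 3 N and contact force between the fingers and jar below 2 N), for 2 s.
At the end, for the whole second after the job is handed in: Large lid snapped home on the filled jar (lower edge 46.5-50 mm above the jar's underside, within 3 mm of its axis, square to 0.06 rad); jar still, upright, in the tray; fingers still pressing the lid, not the jar (under 2 N): the tray carries over 7 N from the jar, weight (1 to 2 N) included (all of step 2 and angle between jar's own z axis and vertical below 0.1 rad and z of jar in the frame of tray below 0.011 m and linear speed of jar below 0.02 m/s); the arm keeps its last pose, push and grip.
It fails at once if the closed jar is disturbed (moved more than 15 mm) (distance of jar_closed from where it was at the start of the episode above 0.015 m).
It fails at once if the small jar is disturbed (moved more than 15 mm) (distance of jar_small from where it was at the start of the episode above 0.015 m).
It fails at once if the small lid is disturbed (moved more than 15 mm) (distance of lid_small from where it was at the start of the episode above 0.015 m).
It fails at once if the jug is disturbed (moved more than 15 mm) (distance of jug from where it was at the start of the episode above 0.015 m).
It fails at once if the filled jar is tipped (more than 0.35 rad) (angle between jar's own z axis and vertical above 0.35 rad).
It also fails if it takes over 54 s, if anything falls off the work surface, if the arm or the gripper's body presses on something with over 40 N, if the wrist force passes 120 N, or if a joint passes its speed limit or range.

## Working session

There is one attempt and no reset: what is moved stays moved. The work goes in short steps, Python scripts to look and compute and a tool call to move; the robot and the scene stay as the last step left them, time stands still between calls to the robot, and variables do not carry over. Pictures are saved under pics/ and viewed, at most 10 in all, crops included, and the job is handed in when it is done.

Besides the shell and the picture viewer there is one more tool, called after "Emit:" as name(argument=value, ...) on one line, values as JSON. move_arm: Moves the arm, as the interface text tells. Its arguments: {"type":"object","properties":{"targets":{"type":"array"},"jaw":{"type":"number"}},"required":["targets"]}

```bash
mkdir -p pics
cat > h.py <<'E'
import numpy as np, cv2
from cell import sensors, imaging, arm
def ray(cam,rc):
    c=imaging.camera_info(cam); f=210/np.tan(np.radians(c["fovy"])/2)
    R=np.array(c["R"]);t=np.array(c["t"])
    d=R.T@np.array([(rc[1]-c["cx"])/f,(rc[0]-c["cy"])/f,1.]); return -R.T@t,d
def onz(cam,rc,z):
    o,d=ray(cam,rc); return o+d*(z-o[2])/d[2]
def px(cam,X):
    c=imaging.camera_info(cam); f=210/np.tan(np.radians(c["fovy"])/2)
    p=np.array(c["R"])@np.array(X)+np.array(c["t"]); return np.array([c["cy"]+f*p[1]/p[2],c["cx"]+f*p[0]/p[2]])
def save(cam,fn):
    im=imaging.snapshot(cam); cv2.imwrite("pics/"+fn,im[:,:,::-1]); return im
E
python3 - <<'E'
from h import *
np.set_printoptions(precision=4,suppress=True)
for c in ("scene","top"):
    save(c,c+"0.png"); print(c,imaging.camera_info(c))
    for n,z in (("jar",.07),("lid",.016),("jar_closed",.0725),("jar_small",.054),("lid_small",.013),("jug",.11),("tray",.01)):
        for r in imaging.outline_of(n,c)[:2]:
            ys,xs=np.nonzero(r["pixels"]); print(n,round(r["score"],2),np.array(r["pixel"]),[ys.min(),ys.max(),xs.min(),xs.max()],onz(c,r["pixel"],z))
a=cv2.imread("pics/scene0.png")
print(sensors.state())
E
```

```text
scene {'fovy': 50.22671466383944, 'cx': 286.4745353504497, 'cy': 206.60987085035833, 'R': array([[ 0.866 ,  0.5001,  0.0024],
       [ 0.4282, -0.7391, -0.52  ],
       [-0.2583,  0.4513, -0.8542]]), 't': array([-0.5315, -0.1278,  1.1784])}
jar 0.73 [171.  283.4] [np.int64(156), np.int64(186), np.int64(271), np.int64(292)] [0.4997 0.1826 0.07  ]
jar 0.45 [336.5 277. ] [np.int64(326), np.int64(347), np.int64(267), np.int64(286)] [ 0.6872 -0.1641  0.07  ]
lid 0.95 [255.5 315.4] [np.int64(241), np.int64(265), np.int64(304), np.int64(328)] [0.6613 0.0489 0.016 ]
lid 0.21 [220.1 252.1] [np.int64(205), np.int64(239), np.int64(236), np.int64(262)] [0.4877 0.055  0.016 ]
jar_closed 0.68 [220.7 250.6] [np.int64(206), np.int64(238), np.int64(236), np.int64(262)] [0.5059 0.0267 0.0725]
jar_small 0.59 [277.8 200.9] [np.int64(268), np.int64(290), np.int64(192), np.int64(212)] [ 0.4827 -0.1348  0.054 ]
jar_small 0.4 [170.6 281.5] [np.int64(156), np.int64(185), np.int64(270), np.int64(292)] [0.4892 0.1913 0.054 ]
lid_small 0.76 [333.8 277.1] [np.int64(326), np.int64(348), np.int64(267), np.int64(28
[... 1415 characters left out ...]
t64(297), np.int64(94), np.int64(165)] [0.4616 0.3905 0.11  ]
tray 0.84 [275.2 336. ] [np.int64(234), np.int64(309), np.int64(209), np.int64(450)] [0.4696 0.0086 0.01  ]
{'clock': 0.8, 'q': array([ 1.1031,  0.3834,  0.0164,  1.3701, -0.0063,  1.3882, -0.0465]), 'joint_velocities': array([-0.0011, -0.0024, -0.0001, -0.0002, -0.0008,  0.0006,  0.0005]), 'joint_torque': array([ -0.0002, -62.7273,   0.8428, -37.2064,   0.0165,   0.0026,
         0.    ]), 'eef_pos': array([ 0.2462, -0.5745,  0.2313]), 'ee_rot': array([-0.    ,  0.9796,  0.201 ,  0.    ]), 'ft_force': array([ 0.3567, -0.3415,  0.3826]), 'torque': array([-0.0398,  0.0123,  0.0091]), 'grip_force': 0.0, 'width': 0.08564578029327241}
```

View pics/scene0.png

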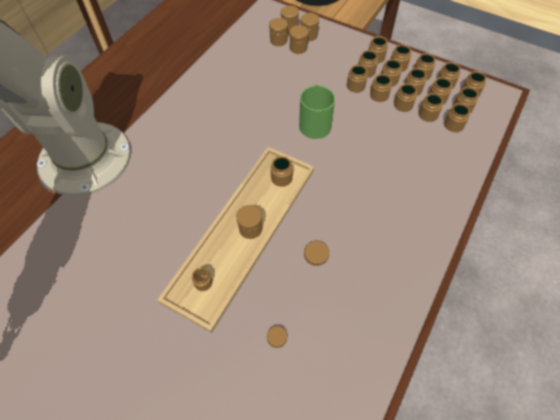

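View pics/top0.png

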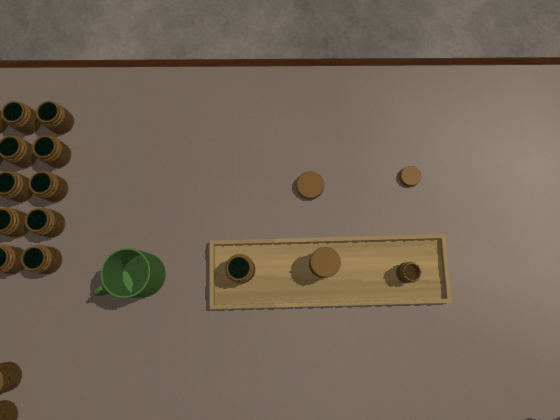

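The scene view shows the filled jar at (171,283), the closed jar at (220,250), the small jar at (278,201), the large lid at (252,317) and the small lid at (336,277). In the top view they are the jar (268,239), closed jar (263,323), small jar (271,409), lid (185,310) and small lid (176,410). I'll refine the lid and jar positions by fitting silhouettes.

```bash
cat >> h.py <<'E'
from scipy.optimize import minimize
def sil(cam,parts,xy,S=8):
    m=np.zeros((420*S//1,560*S),np.uint8); a=np.linspace(0,2*np.pi,60)
    for r,z0,z1 in parts:
        P=np.array([px(cam,[xy[0]+r*np.cos(t),xy[1]+r*np.sin(t),z]) for z in(z0,z1) for t in a])
        cv2.fillConvexPoly(m,cv2.convexHull(np.round((P[:,::-1]+.5)*S).astype(np.int32)),1)
    return cv2.resize(m.astype(np.float32),(560,420),interpolation=cv2.INTER_AREA)
def fit(cam,mask,parts,xy,S=4):
    for _ in range(6):  # match bounding/centroid
        s=sil(cam,parts,xy,S); g=np.mgrid[:420,:560]
        cm=np.array([(g[i]*mask).sum()/mask.sum() for i in(0,1)]); cs=np.array([(g[i]*s).sum()/s.sum() for i in(0,1)])
        c=px(cam,[*xy,.03]); xy=onz(cam,c+cm-cs,.03)[:2]
    s=sil(cam,parts,xy,S)>.5; m=mask>0
    return xy,(s&m).sum()/(s|m).sum(),s.sum(),m.sum()
LID=[(.029,0,.016)]; JAR=[(.028,.008,.054),(.0235,.054,.070)]
E
python3 - <<'E'
from h import *
np.set_printoptions(precision=4,suppress=True)
big=[]
for c in("top","scene"):
    im=imaging.snapshot(c)
    for n,p,x0 in(("lid",LID,(.65,.06)),("jar",JAR,(.48,.197))):
        r=imaging.outline_of(n,c)[0]; f=fit(c,r["pixels"].astype(float),p,np.array(x0)); print(c,n,*f)
        s=(sil(c,p,f[0])>.5).astype(np.uint8)
        v=cv2.resize(im[:,:,::-1],None,fx=8,fy=8,interpolation=cv2.INTER_CUBIC); 
        q=np.array(r["pixel"]).astype(int)
        for M,col in((s,(0,0,255)),(r["pixels"].astype(np.uint8),(255,255,0))):
            k,_=cv2.findContours(cv2.resize(M,None,fx=8,fy=8,interpolation=cv2.INTER_NEAREST),0,1); cv2.drawContours(v,k,-1,col,1)
        big.append(v[(q[0]-18)*8:(q[0]+18)*8,(q[1]-24)*8:(q[1]+24)*8])
cv2.imwrite("pics/fit.png",np.vstack([np.hstack(big[:2]),np.hstack(big[2:])]))
E
```

```text
top lid [0.6573 0.0592] 0.9165378670788253 646 594
top jar [0.4819 0.2003] 0.929676511954993 711 661
scene lid [0.6567 0.0604] 0.8280373831775701 535 443
scene jar [0.4825 0.1993] 0.9694041867954911 620 603
```

View pics/fit.png

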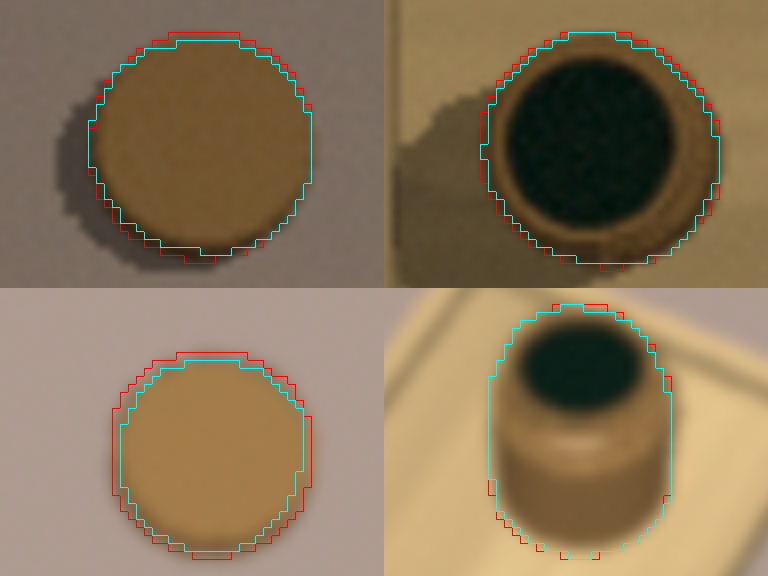

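Emit:
move_arm(targets=[{"dx":1,"dy":-0.67},{"dx":1,"dy":-0.67},{"dx":1,"dy":-0.67},{"dx":1,"dy":-0.67},{"dx":1,"dy":-0.67},{"dx":1,"dy":-0.67},{"dx":1,"dy":-0.67},{"dx":1,"dy":-0.67}], jaw=1)

```text
schema error: expected keys dx, dy, dz, wx, wy, wz
```

Emit:
move_arm(targets=[{"dx":1,"dy":-0.67},{"dx":1,"dy":-0.67},{"dx":1,"dy":-0.67},{"dx":1,"dy":-0.67},{"dx":1,"dy":-0.67},{"dx":1,"dy":-0.67},{"dx":1,"dy":-0.67},{"dx":1,"dy":-0.67}])

```text
schema error: expected keys dx, dy, dz, wx, wy, wz
```

Emit:
move_arm(targets=[{"dx":1,"dy":-0.67},{"dx":1,"dy":-0.67},{"dx":1,"dy":-0.67},{"dx":1,"dy":-0.67},{},{},{}])

```text
schema error: expected keys dx, dy, dz, wx, wy, wz
```

```bash
cat >> h.py <<'E'
from scipy.spatial.transform import Rotation as Ro
def tool(target):
    s=sensors.state(); q=s["ee_rot"]; R=Ro.from_quat([*q[1:],q[0]]).as_matrix()
    d=np.array(target)-s["eef_pos"]
    print("t",s["clock"],"pos",s["eef_pos"],"R",R.round(4).tolist(),"F",s["ft_force"],"w",s["width"],"g",s["grip_force"],"q",s["q"])
    print("units",R.T@d/.03); return s
E
python3 -c "
from h import *
np.set_printoptions(precision=4,suppress=True)
tool([.657,.060,.06])"
```

```text
t 1.1 pos [ 0.2462 -0.5745  0.2313] R [[0.9192, 0.3939, -0.0], [0.3939, -0.9192, 0.0], [0.0, -0.0, -1.0]] F [ 0.668  -0.2472 -0.4625] w 0.08576510182841596 g 0.0 q [ 1.1031  0.3834  0.0164  1.3701 -0.0062  1.3882 -0.0465]
units [ 20.9174 -14.0446   5.7101]
```

All six keys are needed in every row.

Emit:
move_arm(targets=[{"dx":1,"dy":-0.67,"dz":0,"wx":0,"wy":0,"wz":0},{"dx":1,"dy":-0.67,"dz":0,"wx":0,"wy":0,"wz":0},{"dx":1,"dy":-0.67,"dz":0,"wx":0,"wy":0,"wz":0},{"dx":1,"dy":-0.67,"dz":0,"wx":0,"wy":0,"wz":0},{"dx":1,"dy":-0.67,"dz":0,"wx":0,"wy":0,"wz":0},{"dx":1,"dy":-0.67,"dz":0,"wx":0,"wy":0,"wz":0},{"dx":1,"dy":-0.67,"dz":0,"wx":0,"wy":0,"wz":0},{"dx":1,"dy":-0.67,"dz":0,"wx":0,"wy":0,"wz":0}], jaw=1)

```text
clock: 2.1
eef_pos: [0.404, -0.3311, 0.2315]
ee_rot: [0.0, 0.98, 0.201, 0.0]
ft_force: [0.8, 0.1, 0.8]
width: 0.0854
grip_force: 0.0
```

Emit:
move_arm(targets=[{"dx":1,"dy":-0.67,"dz":0,"wx":0,"wy":0,"wz":0},{"dx":1,"dy":-0.67,"dz":0,"wx":0,"wy":0,"wz":0},{"dx":1,"dy":-0.67,"dz":0,"wx":0,"wy":0,"wz":0},{"dx":1,"dy":-0.67,"dz":0,"wx":0,"wy":0,"wz":0},{"dx":1,"dy":-0.67,"dz":0,"wx":0,"wy":0,"wz":0},{"dx":1,"dy":-0.67,"dz":0,"wx":0,"wy":0,"wz":0},{"dx":1,"dy":-0.67,"dz":0,"wx":0,"wy":0,"wz":0},{"dx":1,"dy":-0.67,"dz":0,"wx":0,"wy":0,"wz":0}])

```text
clock: 3.1
eef_pos: [0.5613, -0.0889, 0.2315]
ee_rot: [0.0, 0.98, 0.201, 0.0]
ft_force: [0.6, -0.7, 0.0]
width: 0.0854
grip_force: 0.0
```

```bash
python3 -c "
from h import *
np.set_printoptions(precision=4,suppress=True)
tool([.657,.060,.06])"
```

```text
t 3.1 pos [ 0.5613 -0.0889  0.2315] R [[0.9193, 0.3936, 0.0004], [0.3936, -0.9193, -0.0001], [0.0003, 0.0002, -1.0]] F [ 0.6121 -0.6698  0.0445] w 0.08535805677971815 g 0.0 q [ 0.3863  0.2827 -0.355   1.5181  0.0994  1.3582 -1.1429]
units [ 4.8848 -3.3082  5.7168]
```

Emit:
move_arm(targets=[{"dx":0.95,"dy":-0.65,"dz":0.5,"wx":0,"wy":0,"wz":0},{"dx":0.95,"dy":-0.65,"dz":0.7,"wx":0,"wy":0,"wz":0},{"dx":0.95,"dy":-0.65,"dz":0.7,"wx":0,"wy":0,"wz":0},{"dx":0.95,"dy":-0.65,"dz":0.7,"wx":0,"wy":0,"wz":0},{"dx":0.95,"dy":-0.6,"dz":0.9,"wx":0,"wy":0,"wz":0},{"dx":0,"dy":0,"dz":1,"wx":0,"wy":0,"wz":0},{"dx":0,"dy":0,"dz":0,"wx":0,"wy":0,"wz":0},{"dx":0,"dy":0,"dz":0,"wx":0,"wy":0,"wz":0}])

```text
clock: 4.1
eef_pos: [0.6545, 0.0539, 0.0976]
ee_rot: [0.0, 0.98, 0.201, 0.001]
ft_force: [0.6, 1.1, 0.7]
width: 0.0857
grip_force: 0.0
```

```bash
python3 -c "
from h import *
np.set_printoptions(precision=4,suppress=True)
tool([.657,.060,.005])
im=save('scene','a.png')[:,:,::-1]; im2=save('top','b.png')[:,:,::-1]
a=cv2.resize(im[150:290,240:380],(400,400),interpolation=2);b=cv2.resize(im2[120:260,240:380],(400,400),interpolation=2)
cv2.imwrite('pics/c.png',np.hstack([a,b]))"
```

```text
t 4.1 pos [0.6545 0.0539 0.0976] R [[0.9196, 0.3929, 0.0013], [0.3929, -0.9196, -0.0001], [0.0012, 0.0006, -1.0]] F [0.6391 1.074  0.7207] w 0.0856934822566202 g 0.0 q [ 0.1305  0.5695 -0.3799  1.4339  0.2185  1.1785 -1.4454]
units [ 0.1538 -0.1548  3.0876]
```

View pics/c.png

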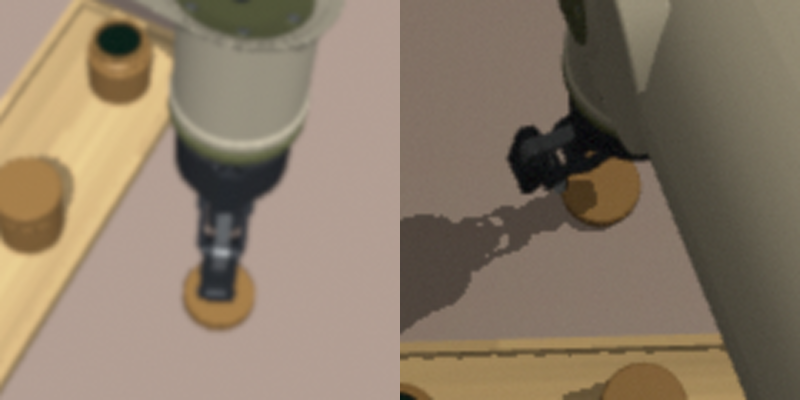

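The lid sits beneath the open fingers, centred to a few mm (left crop: lid at (218,297)). I'll correct the offset and go down.

Emit:
move_arm(targets=[{"dx":0.15,"dy":-0.15,"dz":0.6,"wx":0,"wy":0,"wz":0},{"dx":0,"dy":0,"dz":0.9,"wx":0,"wy":0,"wz":0},{"dx":0,"dy":0,"dz":0.9,"wx":0,"wy":0,"wz":0},{"dx":0,"dy":0,"dz":0.5,"wx":0,"wy":0,"wz":0},{"dx":0,"dy":0,"dz":0,"wx":0,"wy":0,"wz":0},{"dx":0,"dy":0,"dz":0,"wx":0,"wy":0,"wz":0}])

```text
clock: 4.95
eef_pos: [0.657, 0.0608, 0.0104]
ee_rot: [-0.0, 0.98, 0.201, 0.001]
ft_force: [-0.8, 0.5, 0.6]
width: 0.085
grip_force: 0.0
```

```bash
python3 -c "
from h import *
np.set_printoptions(precision=4,suppress=True)
tool([.657,.060,.003])
im=save('scene','d.png')[:,:,::-1]; im2=save('top','e.png')[:,:,::-1]
a=cv2.resize(im[200:280,280:360],(400,400),interpolation=2);b=cv2.resize(im2[150:230,265:345],(400,400),interpolation=2)
cv2.imwrite('pics/f.png',np.hstack([a,b]))"
```

```text
t 4.95 pos [0.657  0.0608 0.0104] R [[0.9192, 0.3939, 0.0017], [0.3939, -0.9192, 0.0004], [0.0017, 0.0003, -1.0]] F [-0.7689  0.4812  0.6209] w 0.08504061574180491 g 0.0 q [ 0.1082  0.6658 -0.3603  1.4925  0.2569  1.0284 -1.4802]
units [-0.0117  0.0226  0.2467]
```

View pics/f.png

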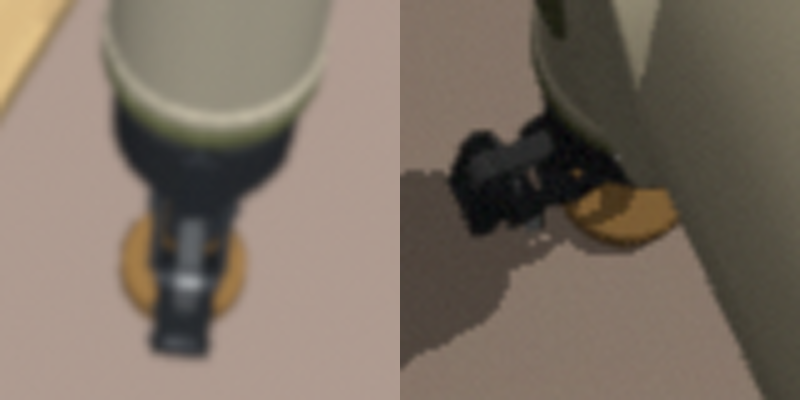

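The fingers straddle the lid and are still clear of the table. At 58 mm opening they should stand about 4.6 mm behind the TCP, so I'll go to z ≈ -0.001 and close.

Emit:
move_arm(targets=[{"dx":0,"dy":0.02,"dz":0.2,"wx":0,"wy":0,"wz":0},{"dx":0,"dy":0,"dz":0.18,"wx":0,"wy":0,"wz":0},{"dx":0,"dy":0,"dz":0,"wx":0,"wy":0,"wz":0}])

```text
clock: 5.42
eef_pos: [0.6559, 0.0598, -0.0029]
ee_rot: [-0.0, 0.98, 0.201, -0.001]
ft_force: [0.7, -0.1, 0.3]
width: 0.0853
grip_force: 0.0
```

Emit:
move_arm(targets=[{"dx":0,"dy":0,"dz":0,"wx":0,"wy":0,"wz":0},{"dx":0,"dy":0,"dz":0,"wx":0,"wy":0,"wz":0},{"dx":0,"dy":0,"dz":0,"wx":0,"wy":0,"wz":0},{"dx":0,"dy":0,"dz":0,"wx":0,"wy":0,"wz":0},{"dx":0,"dy":0,"dz":0,"wx":0,"wy":0,"wz":0},{"dx":0,"dy":0,"dz":0,"wx":0,"wy":0,"wz":0}], jaw=0.4)

```text
clock: 6.18
eef_pos: [0.6571, 0.0601, -0.0013]
ee_rot: [0.0, 0.98, 0.201, 0.001]
ft_force: [0.4, 0.3, 5.7]
width: 0.0556
grip_force: 63.9
```

Emit:
move_arm(targets=[{"dx":0,"dy":0,"dz":-0.3,"wx":0,"wy":0,"wz":0},{"dx":0,"dy":0,"dz":-0.7,"wx":0,"wy":0,"wz":0},{"dx":0,"dy":0,"dz":-1,"wx":0,"wy":0,"wz":0},{"dx":0,"dy":0,"dz":-1,"wx":0,"wy":0,"wz":0},{"dx":0,"dy":0,"dz":-1,"wx":0,"wy":0,"wz":0},{"dx":0,"dy":0,"dz":0,"wx":0,"wy":0,"wz":0},{"dx":0,"dy":0,"dz":0,"wx":0,"wy":0,"wz":0}])

```text
clock: 7.05
eef_pos: [0.6563, 0.0598, 0.1182]
ee_rot: [0.0, 0.98, 0.201, 0.0]
ft_force: [0.4, -0.9, -0.6]
width: 0.056
grip_force: 63.5
```

```bash
python3 -c "
from h import *
np.set_printoptions(precision=4,suppress=True)
tool([.482,.200,.12])
im=save('scene','g.png')[:,:,::-1]; im2=save('top','h.png')[:,:,::-1]
a=cv2.resize(im[160:240,280:360],(400,400),interpolation=2);b=cv2.resize(im2[130:210,255:335],(400,400),interpolation=2)
cv2.imwrite('pics/i.png',np.hstack([a,b]))"
```

```text
t 7.05 pos [0.6563 0.0598 0.1182] R [[0.9192, 0.3939, 0.0002], [0.3939, -0.9192, -0.0001], [0.0001, 0.0002, -1.0]] F [ 0.4021 -0.8952 -0.6191] w 0.055961005935284164 g 63.47035721875727 q [ 0.1228  0.5579 -0.3845  1.4036  0.2132  1.2208 -1.4479]
units [-3.5011 -6.5834 -0.0623]
```

View pics/i.png

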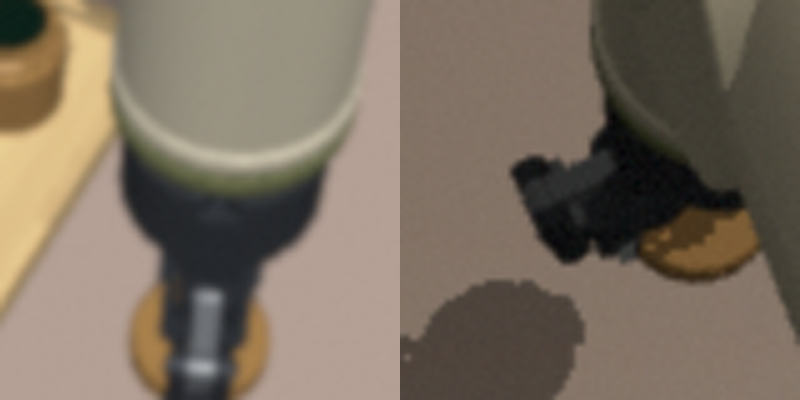

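The lid is held level (left crop near (200,340)). Next, over the jar.

Emit:
move_arm(targets=[{"dx":-0.3,"dy":-0.55,"dz":0,"wx":0,"wy":0,"wz":0},{"dx":-0.5,"dy":-1,"dz":0,"wx":0,"wy":0,"wz":0},{"dx":-0.5,"dy":-1,"dz":0,"wx":0,"wy":0,"wz":0},{"dx":-0.5,"dy":-1,"dz":0,"wx":0,"wy":0,"wz":0},{"dx":-0.5,"dy":-1,"dz":0,"wx":0,"wy":0,"wz":0},{"dx":-0.5,"dy":-1,"dz":0,"wx":0,"wy":0,"wz":0},{"dx":-0.5,"dy":-0.8,"dz":0,"wx":0,"wy":0,"wz":0},{"dx":-0.2,"dy":-0.23,"dz":0,"wx":0,"wy":0,"wz":0}])

```text
clock: 8.15
eef_pos: [0.4805, 0.2011, 0.1174]
ee_rot: [-0.0, 0.979, 0.202, -0.001]
ft_force: [0.9, -0.4, -0.4]
width: 0.0562
grip_force: 63.5
```

Emit:
move_arm(targets=[{"dx":0,"dy":0,"dz":0.5,"wx":0,"wy":0,"wz":0},{"dx":0,"dy":0,"dz":0.3,"wx":0,"wy":0,"wz":0},{"dx":0,"dy":0,"dz":0,"wx":0,"wy":0,"wz":0},{"dx":0,"dy":0,"dz":0,"wx":0,"wy":0,"wz":0},{"dx":0,"dy":0,"dz":0,"wx":0,"wy":0,"wz":0}])

```text
clock: 8.78
eef_pos: [0.4826, 0.2, 0.0942]
ee_rot: [-0.0, 0.98, 0.201, 0.0]
ft_force: [-0.2, -0.2, -0.2]
width: 0.0555
grip_force: 63.5
```

```bash
python3 -c "
from h import *
np.set_printoptions(precision=4,suppress=True)
s=tool([.482,.200,.062])
im=save('scene','j.png')[:,:,::-1]; im2=save('top','k.png')[:,:,::-1]
x,y,z=s['eef_pos']; outs=[]
for c,I in(('scene',im),('top',im2)):
    q=np.array(px(c,[x,y,z])).astype(int); v=cv2.resize(I,None,fx=5,fy=5,interpolation=2)
    for P,col in(([(.029,z+.001,z+.017)],(0,0,255)),([(.028,.008,.054),(.0235,.054,.070)],(255,255,0))):
        k,_=cv2.findContours(cv2.resize((sil(c,P,((x,y) if col[2] else (.482,.200)))>.5).astype(np.uint8),None,fx=5,fy=5,interpolation=0),0,1); cv2.drawContours(v,k,-1,col,1)
    outs.append(v[(q[0]-40)*5:(q[0]+40)*5,(q[1]-40)*5:(q[1]+40)*5])
cv2.imwrite('pics/l.png',np.hstack(outs))"
```

```text
t 8.775 pos [0.4826 0.2    0.0942] R [[0.9193, 0.3935, 0.0005], [0.3935, -0.9193, 0.0003], [0.0006, -0.0001, -1.0]] F [-0.2352 -0.2087 -0.1752] w 0.05547370639710734 g 63.47618479281664 q [-0.0414  0.3193 -0.4879  1.812   0.1703  1.0511 -1.7596]
units [-0.0194 -0.0087  1.0737]
```

View pics/l.png

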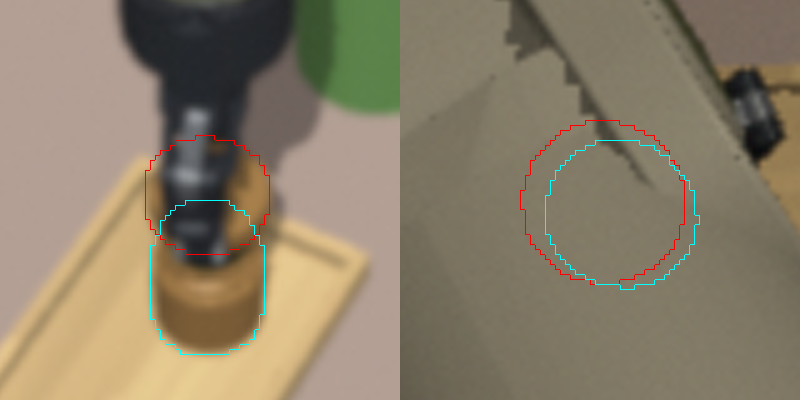

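The lid and jar outlines both match, and they look concentric. I'll lower until contact.

Emit:
move_arm(targets=[{"dx":0,"dy":0,"dz":0.4,"wx":0,"wy":0,"wz":0},{"dx":0,"dy":0,"dz":0.4,"wx":0,"wy":0,"wz":0},{"dx":0,"dy":0,"dz":0.15,"wx":0,"wy":0,"wz":0},{"dx":0,"dy":0,"dz":0,"wx":0,"wy":0,"wz":0},{"dx":0,"dy":0,"dz":0,"wx":0,"wy":0,"wz":0}])

```text
clock: 9.5
eef_pos: [0.4823, 0.2001, 0.0656]
ee_rot: [-0.0, 0.98, 0.201, 0.0]
ft_force: [-1.1, -0.5, -0.6]
width: 0.056
grip_force: 63.5
```

Emit:
move_arm(targets=[{"dx":0,"dy":0,"dz":0.05,"wx":0,"wy":0,"wz":0},{"dx":0,"dy":0,"dz":0.05,"wx":0,"wy":0,"wz":0},{"dx":0,"dy":0,"dz":0,"wx":0,"wy":0,"wz":0},{"dx":0,"dy":0,"dz":0,"wx":0,"wy":0,"wz":0}])

```text
clock: 10.0
eef_pos: [0.4822, 0.2001, 0.0625]
ee_rot: [-0.0, 0.98, 0.201, 0.0]
ft_force: [-0.3, 0.9, 0.2]
width: 0.0557
grip_force: 63.5
```

Emit:
move_arm(targets=[{"dx":0,"dy":0,"dz":0.05,"wx":0,"wy":0,"wz":0},{"dx":0,"dy":0,"dz":0.02,"wx":0,"wy":0,"wz":0},{"dx":0,"dy":0,"dz":0,"wx":0,"wy":0,"wz":0}])

```text
clock: 10.38
eef_pos: [0.4825, 0.2006, 0.0609]
ee_rot: [-0.0, 0.98, 0.201, 0.001]
ft_force: [-2.5, 1.2, 5.4]
width: 0.0559
grip_force: 64.0
```

Emit:
move_arm(targets=[{"dx":0,"dy":0,"dz":0.02,"wx":0,"wy":0,"wz":0},{"dx":0,"dy":0,"dz":0.02,"wx":0,"wy":0,"wz":0},{"dx":0,"dy":0,"dz":0,"wx":0,"wy":0,"wz":0}])

```text
clock: 10.75
eef_pos: [0.4826, 0.2009, 0.0602]
ee_rot: [-0.0, 0.98, 0.201, 0.001]
ft_force: [-3.2, 1.3, 8.5]
width: 0.0564
grip_force: 64.5
```

Emit:
move_arm(targets=[{"dx":-0.02,"dy":-0.02,"dz":0,"wx":0,"wy":0,"wz":0},{"dx":0,"dy":0,"dz":0,"wx":0,"wy":0,"wz":0}])

```text
clock: 11.0
eef_pos: [0.4821, 0.201, 0.0603]
ee_rot: [-0.0, 0.98, 0.201, 0.001]
ft_force: [-1.8, 0.9, 8.8]
width: 0.0561
grip_force: 64.5
```

Emit:
move_arm(targets=[{"dx":0,"dy":0,"dz":0.02,"wx":0,"wy":0,"wz":0},{"dx":0,"dy":0,"dz":0,"wx":0,"wy":0,"wz":0}])

```text
clock: 11.25
eef_pos: [0.4821, 0.201, 0.0598]
ee_rot: [-0.0, 0.98, 0.201, 0.001]
ft_force: [-2.4, 0.6, 11.2]
width: 0.0564
grip_force: 64.5
```

```bash
python3 -c "
from h import *
np.set_printoptions(precision=4,suppress=True)
s=tool([.482,.200,.0565]);print(s['torque'])"
```

```text
t 11.25 pos [0.4821 0.201  0.0598] R [[0.9191, 0.3941, 0.0019], [0.3941, -0.9191, 0.0009], [0.0021, -0.0001, -1.0]] F [-2.3662  0.6157 11.1599] w 0.05640500502459423 g 64.49776313267648 q [-0.0544  0.3621 -0.4786  1.8454  0.1981  0.9789 -1.783 ]
units [-0.0178  0.0296  0.1088]
[ 0.182   0.7297 -0.0301]
```

Emit:
move_arm(targets=[{"dx":-0.01,"dy":0,"dz":0.02,"wx":0,"wy":0,"wz":0},{"dx":-0.01,"dy":0,"dz":0.02,"wx":0,"wy":0,"wz":0},{"dx":0,"dy":0,"dz":0,"wx":0,"wy":0,"wz":0}])

```text
clock: 11.62
eef_pos: [0.4813, 0.2002, 0.0576]
ee_rot: [-0.0, 0.98, 0.201, 0.0]
ft_force: [0.7, 0.6, -0.7]
width: 0.0557
grip_force: 63.6
```

Emit:
move_arm(targets=[{"dx":0,"dy":0,"dz":0.03,"wx":0,"wy":0,"wz":0},{"dx":0,"dy":0,"dz":0.02,"wx":0,"wy":0,"wz":0},{"dx":0,"dy":0,"dz":0,"wx":0,"wy":0,"wz":0}])

```text
clock: 12.0
eef_pos: [0.4806, 0.1998, 0.0554]
ee_rot: [0.0, 0.98, 0.201, -0.0]
ft_force: [-0.6, 0.1, -1.9]
width: 0.056
grip_force: 64.2
```

Emit:
move_arm(targets=[{"dx":0,"dy":0,"dz":0.03,"wx":0,"wy":0,"wz":0},{"dx":0,"dy":0,"dz":0,"wx":0,"wy":0,"wz":0},{"dx":0,"dy":0,"dz":0,"wx":0,"wy":0,"wz":0}])

```text
clock: 12.38
eef_pos: [0.4809, 0.2001, 0.0551]
ee_rot: [0.0, 0.98, 0.201, 0.0]
ft_force: [-2.8, -0.8, 2.0]
width: 0.0561
grip_force: 64.7
```

Emit:
move_arm(targets=[{"dx":0,"dy":0,"dz":0.03,"wx":0,"wy":0,"wz":0},{"dx":0,"dy":0,"dz":0,"wx":0,"wy":0,"wz":0},{"dx":0,"dy":0,"dz":0,"wx":0,"wy":0,"wz":0}])

```text
clock: 12.75
eef_pos: [0.4811, 0.2001, 0.0551]
ee_rot: [0.0, 0.98, 0.201, 0.0]
ft_force: [-5.4, -3.2, 11.8]
width: 0.0556
grip_force: 65.6
```

Emit:
move_arm(targets=[{"dx":-0.015,"dy":0,"dz":0,"wx":0,"wy":0,"wz":0},{"dx":0,"dy":0,"dz":0,"wx":0,"wy":0,"wz":0},{"dx":0,"dy":0,"dz":0,"wx":0,"wy":0,"wz":0}])

```text
clock: 13.12
eef_pos: [0.4809, 0.2, 0.055]
ee_rot: [0.0, 0.98, 0.201, 0.001]
ft_force: [-4.0, -2.8, 10.2]
width: 0.0561
grip_force: 65.4
```

```bash
python3 -c "
from h import *
np.set_printoptions(precision=4,suppress=True)
s=tool([.482,.200,.0555]);print(s['torque'])
c='scene';I=save(c,'m.png')[:,:,::-1]
x,y,_=s['eef_pos']; q=np.array(px(c,[x,y,.06])).astype(int); v=cv2.resize(I,None,fx=8,fy=8,interpolation=2)
raw=v.copy()
for P,col in(([(.029,.0565,.0725)],(0,0,255)),([(.028,.008,.054)],(255,255,0))):
    k,_=cv2.findContours(cv2.resize((sil(c,P,(x,y))>.5).astype(np.uint8),None,fx=8,fy=8,interpolation=0),0,1); cv2.drawContours(v,k,-1,col,1)
w=lambda a:a[(q[0]-25)*8:(q[0]+25)*8,(q[1]-25)*8:(q[1]+25)*8]
cv2.imwrite('pics/n.png',np.hstack([w(raw),w(v)]))
for n in('lid','jar'):
  for r in imaging.outline_of(n,c)[:2]: print(n,r['score'],r['pixel'])"
```

```text
t 13.125 pos [0.4809 0.2    0.055 ] R [[0.9192, 0.3938, 0.0012], [0.3938, -0.9192, 0.0001], [0.0012, 0.0004, -1.0]] F [-4.0162 -2.815  10.1676] w 0.05613301412967007 g 65.39763009175658 q [-0.0552  0.3662 -0.4771  1.8523  0.2014  0.9693 -1.7857]
units [ 0.0329  0.0155 -0.0157]
[-0.5046  0.7218  0.0284]
lid 0.69 [165.3, 286.0]
jar 0.55 [180.0, 282.3]
jar 0.52 [166.6, 286.2]
```

View pics/n.png

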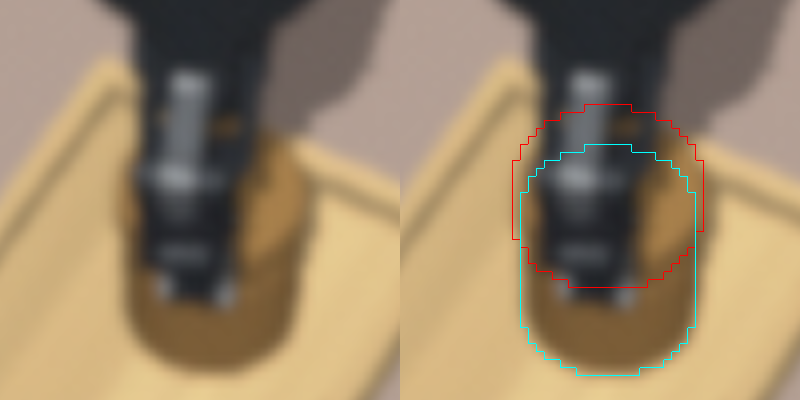

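The lid sits evenly at its home height (outline match, and stiff at z 0.055) with the fingertips on the lid. I'll relieve some of the side force and hold the pressure.

Emit:
move_arm(targets=[{"dx":-0.02,"dy":0,"dz":0.003,"wx":0,"wy":0,"wz":0},{"dx":0,"dy":0,"dz":0,"wx":0,"wy":0,"wz":0},{"dx":0,"dy":0,"dz":0,"wx":0,"wy":0,"wz":0},{"dx":0,"dy":0,"dz":0,"wx":0,"wy":0,"wz":0},{"dx":0,"dy":0,"dz":0,"wx":0,"wy":0,"wz":0},{"dx":0,"dy":0,"dz":0,"wx":0,"wy":0,"wz":0},{"dx":0,"dy":0,"dz":0,"wx":0,"wy":0,"wz":0},{"dx":0,"dy":0,"dz":0,"wx":0,"wy":0,"wz":0}])

```text
clock: 14.28
eef_pos: [0.4809, 0.2, 0.055]
ee_rot: [-0.0, 0.98, 0.201, 0.001]
ft_force: [-2.7, -1.2, 8.5]
width: 0.0559
grip_force: 65.3
```

Emit:
move_arm(targets=[{"dx":-0.01,"dy":0,"dz":0.012,"wx":0,"wy":0,"wz":0},{"dx":0,"dy":0,"dz":0,"wx":0,"wy":0,"wz":0},{"dx":0,"dy":0,"dz":0,"wx":0,"wy":0,"wz":0},{"dx":0,"dy":0,"dz":0,"wx":0,"wy":0,"wz":0},{"dx":0,"dy":0,"dz":0,"wx":0,"wy":0,"wz":0},{"dx":0,"dy":0,"dz":0,"wx":0,"wy":0,"wz":0},{"dx":0,"dy":0,"dz":0,"wx":0,"wy":0,"wz":0},{"dx":0,"dy":0,"dz":0,"wx":0,"wy":0,"wz":0}])

```text
clock: 15.28
eef_pos: [0.4809, 0.2, 0.055]
ee_rot: [-0.0, 0.98, 0.201, 0.001]
ft_force: [-2.6, -1.7, 10.4]
width: 0.056
grip_force: 65.5
```

Emit:
move_arm(targets=[{"dx":0,"dy":0,"dz":0,"wx":0,"wy":0,"wz":0},{"dx":0,"dy":0,"dz":0,"wx":0,"wy":0,"wz":0},{"dx":0,"dy":0,"dz":0,"wx":0,"wy":0,"wz":0},{"dx":0,"dy":0,"dz":0,"wx":0,"wy":0,"wz":0},{"dx":0,"dy":0,"dz":0,"wx":0,"wy":0,"wz":0},{"dx":0,"dy":0,"dz":0,"wx":0,"wy":0,"wz":0},{"dx":0,"dy":0,"dz":0,"wx":0,"wy":0,"wz":0},{"dx":0,"dy":0,"dz":0,"wx":0,"wy":0,"wz":0}])

```text
clock: 16.27
eef_pos: [0.4808, 0.2, 0.055]
ee_rot: [-0.0, 0.98, 0.201, 0.001]
ft_force: [-2.3, -1.6, 10.9]
width: 0.0557
grip_force: 65.5
```

Emit:
move_arm(targets=[{"dx":0,"dy":0,"dz":0,"wx":0,"wy":0,"wz":0},{"dx":0,"dy":0,"dz":0,"wx":0,"wy":0,"wz":0},{"dx":0,"dy":0,"dz":0,"wx":0,"wy":0,"wz":0},{"dx":0,"dy":0,"dz":0,"wx":0,"wy":0,"wz":0},{"dx":0,"dy":0,"dz":0,"wx":0,"wy":0,"wz":0},{"dx":0,"dy":0,"dz":0,"wx":0,"wy":0,"wz":0},{"dx":0,"dy":0,"dz":0,"wx":0,"wy":0,"wz":0},{"dx":0,"dy":0,"dz":0,"wx":0,"wy":0,"wz":0}])

```text
clock: 17.27
eef_pos: [0.4809, 0.2, 0.055]
ee_rot: [-0.0, 0.98, 0.201, 0.001]
ft_force: [-1.6, -2.5, 11.2]
width: 0.056
grip_force: 65.5
```

Emit:
move_arm(targets=[{"dx":0,"dy":0,"dz":0,"wx":0,"wy":0,"wz":0},{"dx":0,"dy":0,"dz":0,"wx":0,"wy":0,"wz":0},{"dx":0,"dy":0,"dz":0,"wx":0,"wy":0,"wz":0},{"dx":0,"dy":0,"dz":0,"wx":0,"wy":0,"wz":0},{"dx":0,"dy":0,"dz":0,"wx":0,"wy":0,"wz":0},{"dx":0,"dy":0,"dz":0,"wx":0,"wy":0,"wz":0},{"dx":0,"dy":0,"dz":0,"wx":0,"wy":0,"wz":0},{"dx":0,"dy":0,"dz":0,"wx":0,"wy":0,"wz":0}])

```text
clock: 18.27
eef_pos: [0.4809, 0.2, 0.055]
ee_rot: [-0.0, 0.98, 0.201, 0.001]
ft_force: [-2.6, -3.1, 10.9]
width: 0.0557
grip_force: 65.5
```

```bash
python3 -c "
from cell import sensors,arm
print(sensors.state()['ft_force']); print(arm.close_job())"
```

```text
[-2.63243939 -3.14246431 10.88324695]
the job is handed in; nothing more can be done
None
```

The large lid snapped home on the filled jar, I held it pressed at about 10–11 N for the last four seconds, and the job was handed in at about 18 s, still pressing; no verdict came back.

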